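# Close up the display risers and stand the upturned tumbler on them

### The job

Finish this pottery display: move the loose, empty wooden riser along until its end butts flush against the fixed riser that carries the two matching tumblers, with no gap between them, keeping the two roughly in line, and turn the tumbler that stands upside down on the table the right way up and stand it, mouth up, near the middle of the riser you moved. Handle the tumbler as pottery, without letting it topple or drop, and leave the other pieces where they are.

Things in the scene. Friction and masses are not known exactly. Their poses are not given: they have to be found in the camera images.
- tumbler: The tumbler to turn: stoneware, straight, eight-sided, 64 mm across flats (69 across corners), 100 mm tall, walls 5 mm, 0.22 to 0.35 kg; cream, teal foot. Starts mouth-down on the table in front of the risers. Origin: centre of the base's outer face; +z runs from base to mouth (down at the start). Flats face its own x, y and every 45 degrees. It lies still on a flat, axis 32 mm up.
- tumbler_mid (a point): Centre of the tumbler, on its axis halfway up (50 mm from base and rim). Laid on a side halfway through the turn, it can be let go there and taken afresh.
- riser: The loose riser: low wooden display bench, 160 mm along its y, 120 along its x, 36 high, 0.26 to 0.42 kg, plain upright end faces, empty. Slides when pushed with a few newtons. Starts right (-y) of the fixed riser, gap 40 to 90 mm, slightly askew. Origin: centre of its underside; its +y end (80 mm off) faces the fixed riser, its -y end is free to push on.
- riser_top (a point): Centre of the loose riser's top face, 36 mm above the table: where the tumbler is to stand.
- riser_front_corner (a point): On the loose riser's +y end face, at its edge nearer the robot (own x = -60 mm), 18 mm up.
- riser_back_corner (a point): On the loose riser's +y end face, at its edge farther from the robot (own x = +60 mm), 18 mm up.
- riser_fixed: The fixed riser: same shape and size, fast to the table, at the left, with two matching tumblers on it. Origin: centre of its underside; its -y end face (80 mm from the origin) is the one to butt against. Butted and in line, the loose riser's origin lies at x = 0, y = -160 mm in this frame.
- tumbler_left: Matching tumbler standing mouth-up on the fixed riser, 42 mm to the left (+y) of its centre; same size as the one to turn; origin: centre of its base. Leave alone.
- tumbler_right: Matching tumbler standing mouth-up on the fixed riser, 42 mm to the right (-y) of its centre; origin: centre of its base; its rim is 136 mm above the table. Leave alone.
- jar: Lidded cream storage jar with a knob, 82 mm wide, 120 mm tall, standing in front of the risers; it and the tumbler to turn may change places. Origin: centre of its base. Leave alone.
- dish: Shallow round teal dish, 110 mm wide, 18 mm high, in front of the risers. Origin: centre of its underside. Leave alone.
- bowl: Teal bowl, 136 mm wide, 62 mm high, mouth up, to the right of the risers. Origin: centre of its underside. Leave alone.
- mug: Rose mug, 80 mm wide, 85 mm tall, handle on its own +y side, at the left. Origin: centre of its base. Leave alone.
- bud_vase: Closed-necked cream bud vase, 72 mm wide, 120 mm tall, behind the fixed riser. Origin: centre of its base. Leave alone.
- egg_cup: Rose egg cup with an egg in it, 52 mm wide, 73 mm tall, at the left, in front of the mug. Origin: centre of its base. Leave alone.
Mind the look-alikes: they are no part of the job. What is shaped like the riser but blue or pink is not meant.

How it is judged:
By the outcome, as a careful person would: the job done as asked, in the order asked, and still so for the second after the job is handed in, with the robot touching nothing.
It also fails if it takes over 69 s, if anything falls off the work surface, if the arm or the gripper's body presses on something with over 40 N, if the wrist force passes 120 N, or if a joint passes its speed limit or range.

### The arm

A 6-joint arm with a two-finger parallel gripper is mounted at the origin on the work surface. World frame = base frame: x ahead of the robot, y to its left, z up, the work surface at z = 0. Lengths are in m, angles in degrees, forces in N, time in s.
With the tool pointing down it reaches from about 0.3 to 0.75 m from the base axis. Payload 8.5 kg.
Tool frame: the origin (TCP) lies at the very end of the fingers, on their centre line; the grasp point (between the pads) lies env.pinch_z behind it (env.pinch_z is the distance from the TCP to the grasp point, in m); z points along the fingers, y is the line along which they close (so a half turn about z gives the same grasp; the last joint's range is limited). The gripper opens to 85 mm and grips with 20 to 120 N. Pads are 22 mm wide; open, the fingers measure 114 mm over their backs; the gripper's body (76 mm by 85 mm) begins 54 mm behind the grasp point. The pads swing forward as they close: fully open they stand 13 mm farther back than shut.
Start: joints at [-77.023, 21.807, 74.336, -0, 83.858, -12.336], TCP at [0.235, -0.497, 0.231] pointing down, gripper open.
Joint ranges: [-178.18, 178.18], [-50.72, 133.34], [12.68, 142.11], [-81.47, 261.47], [9.98, 163.14], [-165.26, 165.26]. Speed limits (degrees/s): [136.94, 136.94, 180, 180, 180, 180].

### API

Orientations are given as a 3x3 rotation matrix whose columns are the frame's x, y, z axes.
In Python, from rig import telemetry, get_image, env gives the robot as it stands. The module is installed in compiled form; this text tells all that it offers.
- The arm moves only by the tool apply_moves, never from a script. Its argument "series" is a list of rows, each a list of 7 numbers: the shift along the tool's x, y, z in mm, then the turn, a rotation vector about the tool's x, y, z in degrees, then the opening, from 0 (shut) to 1 (fully open). A call has 1 to 12 rows; each row shifts and turns the commanded pose from where the row before left it, along the tool's axes as they then stand; what a row does not reach is not made up. A row lasts 1/8 s, in which the tool goes at most 62.5 mm and 10.7 degrees, less where a joint would pass 70% of its speed; a pose out of reach is approached as far as the arm can. A call with a gripper value outside its range is refused whole. The fingers move at their own pace and stop on an object; "grip_force" is the grip in N (left out, the last holds). Time passes only in rows, so rows that do not move let the fingers close. It gives the time, the measured TCP pose, the force, the opening and the grip force at its end, in the units of the state.
- telemetry.observe(): the state, without advancing time (a new reading comes with each control period).
- get_image(name): name is "side" or "top"; returns a dict with "frame" (400x640x3 uint8, red, green, blue), "z_map" (400x640 float32, m along the optical axis (not along the pixel's ray), 0 where there is no reading), "vertical_fov" (degrees; the focal length in pixels is half the picture's height over the tangent of half this angle, whatever the lens; pixels are square), "cx", "cy" (the principal point, pixels), "eye" and "attitude" of the camera in the world. Camera axes: x right, y up, looking along -z (the intrinsics and any distortion apply to the point x, -y, -z); pixel columns grow to the right and rows downward; lengths in m; the calibration is good to about 2 mm. A picture is of the moment at which its call begins.
- env.close_job(): hands the job in; it is judged then, once.
The state is a dict: "time_s": time; "q": joint angles; "qvel": joint speeds; "joint_efforts": joint torques, N m; "position": TCP position; "tool_rot": TCP orientation; "ft_force": force on the tool from outside, world axes, zero at the start; "wrist_torque": the same for the moment, N m; "grip_width": finger opening in m; "gripper_force": force on a finger pad.
Only numpy, scipy, OpenCV 4.12 (cv2) and the standard library are available. Lean on these libraries where they do the work, as an engineer would, in place of code of your own. Each camera call takes 0.05 s, during which the arm holds its last target. There are 200 camera calls.

## Working session

There is one attempt and no reset: what is moved stays moved. The work goes in short steps, Python scripts to look and compute and a tool call to move; the robot and the scene stay as the last step left them, time stands still between calls to the robot, and variables do not carry over. Pictures are saved under pics/ and viewed, at most 10 in all, crops included, and the job is handed in when it is done.

Besides the shell and the picture viewer there is one more tool, called after "Request:" as name([rows], argument=value, ...), one row to a line, values as JSON. apply_moves: Moves the arm, as the interface text tells. Its arguments: {"type":"object","properties":{"series":{"type":"array"},"grip_force":{"type":"number"}},"required":["series"]}

```bash
mkdir -p pics
cat > h.py <<'E'
import numpy as np, cv2
from rig import telemetry, get_image, env
def cam(n):
    c=get_image(n); return c
def f(c): return c["frame"].shape[0]/2/np.tan(np.radians(c["vertical_fov"])/2)
def pts(c):
    z=c["z_map"]; h,w=z.shape; v,u=np.mgrid[:h,:w]; F=f(c)
    P=np.stack([(u-c["cx"])/F*z,-(v-c["cy"])/F*z,-z],-1)
    P=P@np.array(c["attitude"]).T+np.array(c["eye"]); P[z==0]=np.nan
    return P
def save(c,n): cv2.imwrite("pics/"+n,c["frame"][...,::-1])
E
python3 - <<'E'
from h import *
np.set_printoptions(precision=4,suppress=True)
for n in("top","side"):
    c=cam(n); save(c,n+"0.png"); print(n,{k:c[k] for k in c if k not in("frame","z_map")}); np.savez(n+"0.npz",P=pts(c),I=c["frame"])
print(env.pinch_z,[a for a in dir(env) if a[0]!='_']); print(telemetry.observe())
E
```

```text
top {'vertical_fov': 42.05418581659983, 'cx': 321.4476587213451, 'cy': 203.35867103509474, 'eye': array([0.3897, 0.0008, 1.5138]), 'attitude': array([[-0.0159,  0.9931, -0.1165],
       [-0.9999, -0.0158,  0.0018],
       [-0.    ,  0.1165,  0.9932]])}
side {'vertical_fov': 43.84756382521295, 'cx': 306.00547645816505, 'cy': 199.09471126193262, 'eye': array([0.4422, 1.0981, 1.4016]), 'attitude': array([[-0.9944,  0.0818, -0.0663],
       [-0.1053, -0.7699,  0.6294],
       [ 0.0004,  0.6329,  0.7743]])}
0.0187 ['MotionError', 'close_job', 'pinch_z']
{'time_s': 0.1, 'q': array([-77.0241,  21.8357,  74.3791,  -0.0012,  83.8592, -12.337 ]), 'qvel': array([ 0.008 , -0.0241, -0.176 ,  0.0011, -0.036 , -0.0617]), 'joint_efforts': array([  0.004 , -44.9221, -23.1657,  -0.0001,   0.0036,  -0.    ]), 'position': array([ 0.2351, -0.4969,  0.2308]), 'tool_rot': array([[ 0.904 ,  0.4276, -0.0003],
       [ 0.4276, -0.904 ,  0.0013],
       [ 0.0003, -0.0013, -1.    ]]), 'ft_force': array([-0.7022, -0.2145,  0.3161]), 'wrist_torque': array([-0.0198,  0.0193,  0.027 ]), 'gripper_force': 0.0, 'grip_width': 0.08567895276974019}
```

View pics/top0.png

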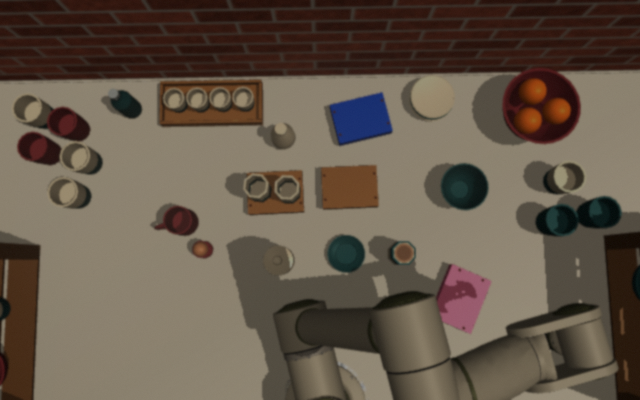

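View pics/side0.png

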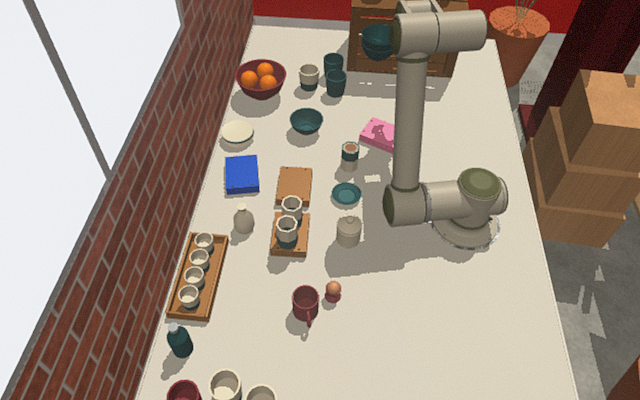

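The top picture shows these pieces:
- fixed riser with tumblers at (275,192)
- loose brown riser at (350,187)
- jar at (280,260)
- dish at (346,253)
- bowl at (464,186)

Candidates for the tumbler: the small octagon at (403,252), the cream cups at (565,178), (66,190) and (80,157), and the two on the riser at (257,187) and (288,188). I choose (403,252), which stands in front of the risers and has a closed brown top. Riser look-alikes are the blue one at (360,118) and the pink one at (463,297). I choose the brown (350,187). Next I measure both and check with a crop.

```bash
cat >> h.py <<'E'
def rect(mask):
    cs,_=cv2.findContours(mask.astype(np.uint8),cv2.RETR_EXTERNAL,cv2.CHAIN_APPROX_NONE); return max(cs,key=cv2.contourArea)
def rays(c,uv,z):
    uv=np.asarray(uv,float).reshape(-1,2); F=f(c)
    d=np.stack([(uv[:,0]-c["cx"])/F,-(uv[:,1]-c["cy"])/F,-np.ones(len(uv))],-1)@np.array(c["attitude"]).T
    e=np.array(c["eye"]); return e+d*((z-e[2])/d[:,2])[:,None]
E
python3 - <<'E'
from h import *
np.set_printoptions(precision=4,suppress=True)
I={}
for n in("top","side"):
    c=cam(n); P=pts(c); im=c["frame"]; hsv=cv2.cvtColor(im,cv2.COLOR_RGB2HSV)
    u=(300,240)if 0 else None
    box={"top":[("loose",310,155,390,220),("fixed",240,160,310,220),("tum",385,235,420,270),("jar",262,240,297,278),("dish",322,230,370,275),("bowl",435,160,492,212)],
         "side":[("loose",270,160,318,209),("fixed",265,195,315,262),("tum",335,138,365,172)]}[n]
    for (k,a,b,e,d) in box:
        Q=P[b:d,a:e]; H=hsv[b:d,a:e]
        if k in("loose","fixed"):
            m=(np.abs(Q[...,2]-.036)<.007)&(H[...,0]<18)&(H[...,1]>90)
            cc=rect(m)[:,0]+[a,b]
            W=rays(c,cc,.036)[:,:2]
            r=cv2.minAreaRect((W*1000).astype(np.float32)); print(n,k,r, cv2.boxPoints(r).round(1).tolist())
        else:
            h=np.nanmax(Q[...,2]); print(n,k,"zmax",h, "toppts", end=" ")
            m=Q[...,2]>.02 if k!="dish" else Q[...,2]>.008
            t=Q[...,2]>h-.012
            W=Q[t]; print(len(W),W.mean(0),W.min(0),W.max(0),"all",Q[m].min(0),Q[m].max(0))
            if k=="tum":
                cc=rect(t)[:,0]+[a,b]; r=cv2.minAreaRect((rays(c,cc,.1)[:,:2]*1000).astype(np.float32)); print("   rect",r, cv2.minEnclosingCircle((rays(c,cc,.1)[:,:2]*1000).astype(np.float32)))
    s=im[130:185,325:375] if n=="side" else im[225:280,378:428]
    I[n]=cv2.resize(s,(400,440),interpolation=cv2.INTER_CUBIC)
cv2.imwrite("pics/crop.png",np.hstack([I["top"],I["side"]])[...,::-1])
E
```

```text
top loose ((610.6912231445312, -82.84214782714844), (120.50658416748047, 159.70654296875), 1.7042804956436157) [[548.0999755859375, -4.800000190734863], [552.7999877929688, -164.5], [673.2999877929688, -160.89999389648438], [668.5, -1.2000000476837158]]
top fixed ((598.2418212890625, 131.3667449951172), (120.77826690673828, 159.9768524169922), 1.9643574953079224) [[535.0999755859375, 209.1999969482422], [540.5999755859375, 49.400001525878906], [661.2999877929688, 53.5], [655.9000244140625, 213.39999389648438]]
top tum zmax 0.10908613944230217 toppts 403 [ 0.4174 -0.2221  0.1012] [ 0.3869 -0.2533  0.0971] [ 0.4493 -0.1898  0.1091] all [ 0.3869 -0.2539  0.0202] [ 0.4497 -0.1896  0.1091]
   rect ((418.1518859863281, -221.71018981933594), (62.62610626220703, 61.97775650024414), 89.08699798583984) ((417.7594909667969, -222.01931762695312), 33.7599983215332)
top jar zmax 0.12848328721197544 toppts 55 [0.4033 0.1202 0.1199] [0.3925 0.1108 0.1166] [0.4138 0.1299 0.1285] all [0.3629 0.079  0.0251] [0.4418 0.1601 0.1285]
top dish zmax 0.024939691697614563 toppts 383 [ 0.4203 -0.0701  0.017 ] [
[... 440 characters left out ...]
 [552.0, -163.60000610351562], [670.2000122070312, -160.6999969482422], [666.0, 4.599999904632568]]
side fixed ((597.232666015625, 134.97048950195312), (117.96671295166016, 165.37648010253906), 1.8116414546966553) [[535.7000122070312, 215.8000030517578], [540.9000244140625, 50.5], [658.7999877929688, 54.20000076293945], [653.5999755859375, 219.5]]
side tum zmax 0.11095125700221531 toppts 122 [ 0.415  -0.2196  0.1019] [ 0.3843 -0.2534  0.099 ] [ 0.4468 -0.1826  0.111 ] all [ 0.3635 -0.3611  0.0203] [ 0.447  -0.1815  0.111 ]
   rect ((414.0324401855469, -220.33059692382812), (62.207794189453125, 66.42169952392578), 39.66197967529297) ((412.01708984375, -217.85855102539062), 36.932403564453125)
```

View pics/crop.png

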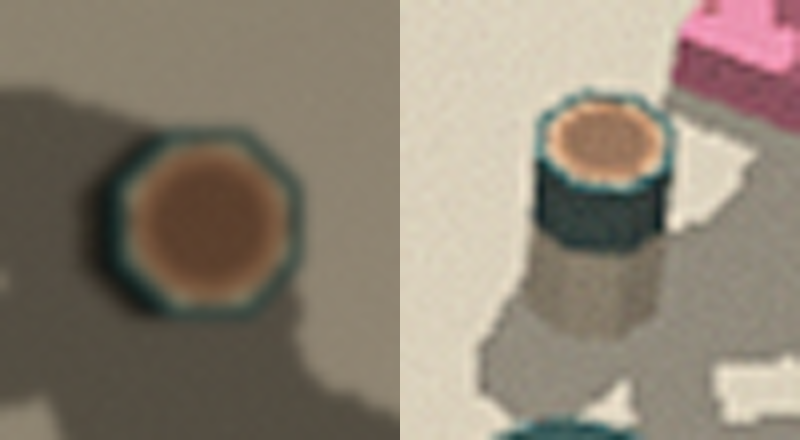

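The crop shows the octagon at (403,252) foot-up: brown base on top, teal band high, mouth down, flats in line with world x and y. It is the tumbler to turn, at about (0.418, -0.222).

The loose riser is 54 mm short and 5 mm too far back. I'll nudge it from behind first, then push its end.

Request:
apply_moves([
  [0,0,0,0,0,7.8,1],
  [0,0,0,0,0,7.8,1],
  [0,0,0,0,0,7.8,1],
  [43.5,-36,6,0,0,0,1],
  [43.5,-36,6,0,0,0,1],
  [43.5,-36,6,0,0,0,1],
  [43.5,-36,6,0,0,0,1],
  [43.5,-36,6,0,0,0,1],
  [43.5,-36,6,0,0,0,1],
  [43.5,-36,6,0,0,0,1],
  [43.5,-36,6,0,0,0,1],
  [43.5,-36,6,0,0,0,1],
])

```text
time_s: 1.7
position: [0.6168, -0.1589, 0.177]
tool_rot: [[0.999, 0.033, -0.0], [0.033, -0.999, -0.0], [-0.0, -0.0, -1.0]]
ft_force: [0.2, -1.6, 0.1]
grip_width: 0.0854
gripper_force: 0.0
```

```bash
cat >> h.py <<'E'
from scipy.spatial.transform import Rotation as Ro
def to(p=None,R=None,back=0):
    """shift in tool axes (mm) to p (of the point 'back' m behind TCP), and rotvec (deg) to R"""
    s=telemetry.observe(); T=np.array(s["tool_rot"]); x=np.array(s["position"])-back*T[:,2]
    print("t %.2f"%s["time_s"],"pt",x.round(4),"q",s["q"].round(1),"F",s["ft_force"].round(1),"w %.4f"%s["grip_width"])
    if R is not None: print(" turn",Ro.from_matrix(T.T@R).as_rotvec(degrees=True).round(2))
    if p is not None: print(" shift",(T.T@(np.array(p)-x)*1e3).round(1))
def tool(yaw,tilt):
    """tool x at yaw deg, pointing down, tilted: tilt>0 points outward along yaw"""
    a=np.radians(yaw); X=np.array([np.cos(a),np.sin(a),0]); Y=np.array([np.sin(a),-np.cos(a),0]); Z=np.array([0,0,-1.])
    R=np.stack([X,Y,Z],1); return R@Ro.from_rotvec([0,np.radians(tilt),0]).as_matrix()
np.set_printoptions(precision=4,suppress=True)
E
python3 -c "
from h import *
to([.700,-.083,.12],tool(1.9,0))"
```

```text
t 1.70 pt [ 0.6168 -0.1589  0.177 ] q [-25.1  32.8  64.5  -0.   82.7  63. ] F [ 0.2 -1.6  0.1] w 0.0854
 turn [-0.    0.01  0.01]
 shift [ 85.7 -73.   56.9]
```

Request:
apply_moves([
  [42,-36.5,15,0,0,0,1],
  [42,-36.5,15,0,0,0,1],
  [0,0,35,0,0,0,1],
  [0,0,35,0,0,0,1],
  [0,0,35,0,0,0,1],
  [0,0,25,0,0,0,1],
  [0,0,11,0,0,0,1],
  [0,0,0,0,0,0,1],
  [-6,0,0,0,0,0,1],
  [-4,0,0,0,0,0,1],
  [0,0,0,0,0,0,1],
])

```text
time_s: 3.08
position: [0.687, -0.085, 0.0071]
tool_rot: [[0.999, 0.033, 0.001], [0.033, -0.999, -0.0], [0.001, 0.0, -1.0]]
ft_force: [0.4, -0.3, -0.6]
grip_width: 0.0851
gripper_force: 0.0
```

Request:
apply_moves([
  [-1.5,0,4,0,0,0,1],
  [-1.5,0,0,0,0,0,1],
  [-1.5,0,0,0,0,0,1],
  [-1.5,0,0,0,0,0,1],
  [-1.5,0,0,0,0,0,1],
  [0,0,0,0,0,0,1],
])

```text
time_s: 3.82
position: [0.6796, -0.0851, 0.0024]
tool_rot: [[0.999, 0.033, -0.0], [0.033, -0.999, -0.0], [-0.0, 0.0, -1.0]]
ft_force: [-0.2, 0.2, 0.5]
grip_width: 0.0853
gripper_force: 0.1
```

```bash
cat >> h.py <<'E'
def risers():
    out={}
    c=cam("top");P=pts(c);H=cv2.cvtColor(c["frame"],cv2.COLOR_RGB2HSV)
    for k,a,b,e,d in[("loose",302,155,390,220),("fixed",240,160,303,220)]:
        m=(np.abs(P[b:d,a:e,2]-.036)<.007)&(H[b:d,a:e,0]<18)&(H[b:d,a:e,1]>90)
        W=rays(c,rect(m)[:,0]+[a,b],.036)[:,:2]; r=cv2.minAreaRect((W*1000).astype(np.float32)); print(k,np.round(r[0],1),np.round(r[1],1),round(r[2],2))
    return c
E
python3 -c "
from h import *
to(); c=risers(); save(c,'a.png')"
```

```text
t 3.83 pt [ 0.6796 -0.0851  0.0024] q [-17.   47.3  66.3  -0.   66.4  71.1] F [-0.2  0.2  0.5] w 0.0853
loose [ 606.8 -142.1] [ 45.8 113.6] 88.36
fixed [600.1 131.8] [121.4 158.2] 0.04
```

Request:
apply_moves([
  [-1.5,0,0,0,0,0,1],
  [-1,0,0,0,0,0,1],
  [0,0,0,0,0,0,1],
])

```text
time_s: 4.25
position: [0.6771, -0.0852, 0.0024]
tool_rot: [[0.999, 0.033, -0.0], [0.033, -0.999, -0.0], [-0.0, 0.0, -1.0]]
ft_force: [0.4, -1.5, 0.9]
grip_width: 0.0851
gripper_force: 0.4
```

```bash
python3 -c "
from h import *
to(); c=cam('side'); s=c['frame'][140:270,230:370]; cv2.imwrite('pics/b.png',cv2.resize(s,(700,600),interpolation=2)[...,::-1])"
```

```text
t 4.25 pt [ 0.6771 -0.0852  0.0024] q [-17.1  47.1  66.8  -0.   66.1  71. ] F [ 0.4 -1.5  0.9] w 0.0851
```

View pics/b.png

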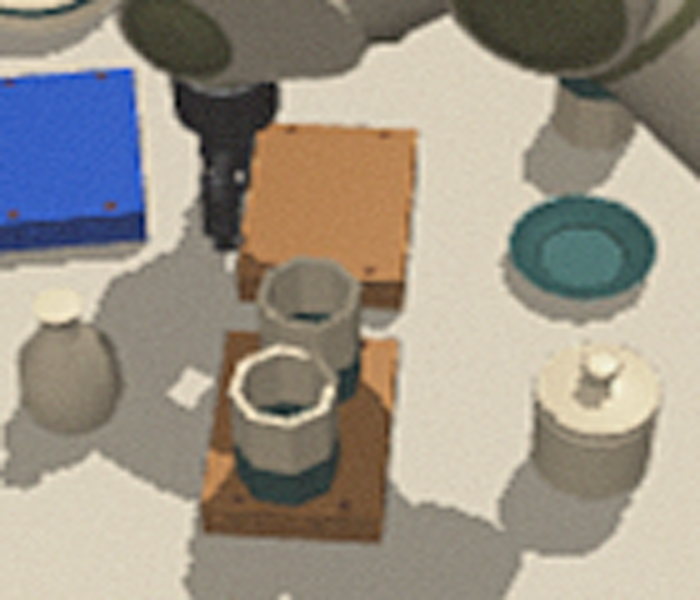

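The crop shows the open fingers at the loose riser's back edge (240,240), while the recorded force stays near zero. I measure the riser's near edge before and now.

```bash
cat >> h.py <<'E'
def edges(n="side",I=None):
    c=cam(n); H=cv2.cvtColor(c["frame"] if I is None else I,cv2.COLOR_RGB2HSV)
    v,u=np.mgrid[:400,:640]; W=rays(c,np.stack([u,v],-1).reshape(-1,2),.036).reshape(400,640,3)
    m=(H[...,0]<18)&(H[...,1]>90)
    for nm,y0,y1 in(("loose",-.12,-.04),("fixed",.16,.2)):
        b=m&(W[...,1]>y0)&(W[...,1]<y1)&(W[...,0]>.5)&(W[...,0]<.72)
        e=[(W[r][b[r]][:,0].min(),W[r][b[r]][:,0].max(),W[r][b[r]][:,1].mean()) for r in np.where(b.sum(1)>15)[0]]
        print(nm,np.median(e,0)*1000)
    return c
E
python3 -c "
from h import *
edges(I=np.load('side0.npz')['I']); edges()"
```

```text
loose [551.9145 668.4268 -77.8637]
fixed [538.9729 655.1979 180.2836]
loose [547.2905 664.6057 -78.2483]
fixed [539.1825 654.8991 182.2589]
```

The riser moved 4.2 mm and is in line within 1 mm. Now I back off and turn 90° to go to its free end.

Request:
apply_moves([
  [8,0,0,0,0,0,1],
  [0,0,-35,0,0,0,1],
  [0,0,-40,0,0,0,1],
  [0,0,-40,0,0,0,1],
  [0,0,0,0,0,-10,1],
  [0,0,0,0,0,-10,1],
  [0,0,0,0,0,-10,1],
  [0,0,0,0,0,-10,1],
  [0,0,0,0,0,-10,1],
  [0,0,0,0,0,-10,1],
  [0,0,0,0,0,-10,1],
  [0,0,0,0,0,-10,1],
])

```text
time_s: 5.9
position: [0.6854, -0.0848, 0.1173]
tool_rot: [[0.135, 0.991, -0.0], [0.991, -0.135, 0.0], [0.0, -0.0, -1.0]]
ft_force: [1.1, 0.5, 0.6]
grip_width: 0.0854
gripper_force: 0.0
```

Request:
apply_moves([
  [0,0,0,0,0,-10,1],
  [-36,-26,0,0,0,0,1],
  [-36,-26,0,0,0,0,1],
  [-36,-27,0,0,0,0,1],
  [0,0,0,0,0,0,1],
])

```text
time_s: 6.52
position: [0.6088, -0.1979, 0.1175]
tool_rot: [[-0.03, 1.0, -0.0], [1.0, 0.03, -0.0], [-0.0, -0.0, -1.0]]
ft_force: [0.7, 0.7, 0.5]
grip_width: 0.0854
gripper_force: 0.0
```

```bash
python3 -c "
from h import *
to([.6094,-.195,.003],tool(91.95,0)); edges(); risers()"
```

```text
t 6.53 pt [ 0.6088 -0.1979  0.1175] q [-28.6  36.1  68.7  -0.   75.2 -30.3] F [0.7 0.7 0.5] w 0.0854
 turn [-0.03  0.01 -0.25]
 shift [  2.9   0.7 114.5]
loose [547.2905 661.7895 -78.4406]
fixed [538.9729 655.1979 180.2836]
loose [605.6 -83.3] [120.9 159.4] 2.07
fixed [598.3 131.8] [120.5 159.2] 2.04
```

Request:
apply_moves([
  [0,0,40,0,0,0,1],
  [0,0,40,0,0,0,1],
  [0,0,34,0,0,0,1],
  [10,0,0,0,0,0,1],
  [8,0,0,0,0,0,1],
  [6,0,0,0,0,0,1],
  [6,0,0,0,0,0,1],
  [6,0,0,0,0,0,1],
  [6,0,0,0,0,0,1],
  [6,0,0,0,0,0,1],
  [6,0,0,0,0,0,1],
  [6,0,0,0,0,0,1],
])

```text
time_s: 8.12
position: [0.6077, -0.1352, 0.0033]
tool_rot: [[-0.033, 0.999, -0.0], [0.999, 0.033, -0.0], [-0.0, -0.0, -1.0]]
ft_force: [0.1, -4.5, 3.8]
grip_width: 0.0853
gripper_force: 2.0
```

Request:
apply_moves([
  [4,0,0,0,0,0,1],
  [3,0,0,0,0,0,1],
  [2,0,0,0,0,0,1],
  [0,0,0,0,0,0,1],
])

```text
time_s: 8.62
position: [0.6074, -0.1262, 0.0031]
tool_rot: [[-0.033, 0.999, -0.0], [0.999, 0.033, 0.001], [0.001, -0.0, -1.0]]
ft_force: [0.7, -1.9, 1.1]
grip_width: 0.0858
gripper_force: 0.8
```

```bash
python3 -c "
from h import *
to([.6068,-.1192,.003],tool(92,0))"
```

```text
t 8.62 pt [ 0.6074 -0.1262  0.0031] q [-22.7  42.1  78.6   0.   59.3 -24.6] F [ 0.7 -1.9  1.1] w 0.0858
 turn [-0.02 -0.04 -0.09]
 shift [ 7.  -0.3  0.1]
```

Request:
apply_moves([
  [2,0,0,0,0,0,1],
  [2,0,0,0,0,0,1],
  [1.5,0,0,0,0,0,1],
  [1,0,0,0,0,0,1],
])

```text
time_s: 9.12
position: [0.6071, -0.1198, 0.0032]
tool_rot: [[-0.033, 0.999, -0.0], [0.999, 0.033, 0.0], [0.0, -0.0, -1.0]]
ft_force: [-0.4, -2.0, 1.2]
grip_width: 0.0853
gripper_force: 1.0
```

Request:
apply_moves([
  [1,0,0,0,0,0,1],
  [0.5,0,0,0,0,0,1],
])

```text
time_s: 9.38
position: [0.6071, -0.1183, 0.0032]
tool_rot: [[-0.033, 0.999, -0.0], [0.999, 0.033, 0.0], [0.0, -0.0, -1.0]]
ft_force: [-0.5, -1.0, -1.5]
grip_width: 0.0856
gripper_force: 0.7
```

Request:
apply_moves([
  [1,0,0,0,0,0,1],
  [0.5,0,0,0,0,0,1],
])

```text
time_s: 9.62
position: [0.607, -0.1181, 0.0033]
tool_rot: [[-0.033, 0.999, -0.0], [0.999, 0.033, -0.002], [-0.002, -0.0, -1.0]]
ft_force: [-1.7, -8.5, -0.7]
grip_width: 0.0855
gripper_force: 4.4
```

Request:
apply_moves([
  [0.7,0,0,0,0,0,1],
  [0.5,0,0,0,0,0,1],
])

```text
time_s: 9.88
position: [0.607, -0.1181, 0.0033]
tool_rot: [[-0.033, 0.999, -0.0], [0.999, 0.033, -0.003], [-0.003, -0.0, -1.0]]
ft_force: [-2.0, -14.6, -1.5]
grip_width: 0.0853
gripper_force: 7.1
```

The force rose to 15 N with the position stalled, so the risers are butted. I back off, lift, and turn toward the tumbler.

Request:
apply_moves([
  [-4,0,0,0,0,0,1],
  [-25,0,0,0,0,0,1],
  [-10,0,-50,0,0,0,1],
  [0,0,-55,0,0,0,1],
  [0,-20,-55,0,0,10.1,1],
  [0,0,-50,0,0,10.1,1],
  [0,0,0,0,0,10.1,1],
  [0,0,0,0,0,10.1,1],
  [0,0,0,0,0,10.1,1],
  [0,0,0,0,0,10.1,1],
  [0,0,0,0,0,10.1,1],
  [0,0,0,0,0,10.1,1],
])

```text
time_s: 11.38
position: [0.5884, -0.1566, 0.2134]
tool_rot: [[0.982, 0.187, 0.0], [0.187, -0.982, 0.0], [0.0, -0.0, -1.0]]
ft_force: [-0.0, -0.2, 1.0]
grip_width: 0.0855
gripper_force: 0.0
```

Request:
apply_moves([
  [0,0,0,0,0,10.1,1],
  [0,0,0,0,0,0,1],
])

```text
time_s: 11.62
position: [0.5884, -0.1564, 0.2133]
tool_rot: [[1.0, 0.019, 0.0], [0.019, -1.0, 0.0], [0.0, -0.0, -1.0]]
ft_force: [0.6, -0.5, 0.1]
grip_width: 0.0856
gripper_force: 0.0
```

Run:
```python
from h import *
c=risers(); edges()
R=tool(0,-50); g=np.array([.418,-.222,.066]); print("approach pinch",g-.09*R[:,2])
to(g-.09*R[:,2]-0,R,back=env.pinch_z)
# octagon: top face outline
P=pts(c); m=(P[235:272,385:422,2]>.09); cc=rect(m)[:,0]+[385,235]
W=rays(c,cc,.1)[:,:2]*1000; print(len(W))
for a in range(-22,23,2):
    pass
an=np.radians(np.arange(-22,23,1)); ext=[sum(np.ptp(W@[np.cos(t+k*np.pi/4),np.sin(t+k*np.pi/4)])**2 for k in range(4)) for t in an]
print("flat dir",np.arange(-22,23,1)[np.argmin(ext)]); 
M=cv2.moments(W.astype(np.float32).reshape(-1,1,2)); print(M["m10"]/M["m00"],M["m01"]/M["m00"])
```

```text
loose [602.9 -26.1] [158.5 124.3] 89.34
fixed [598.2 131. ] [120.9 160.8] 1.99
loose [546.1692 661.0169 -73.8537]
fixed [538.9729 654.6004 184.2343]
approach pinch [ 0.4869 -0.222   0.1239]
t 11.72 pt [ 0.5884 -0.1561  0.232 ] q [-26.   28.5  66.2   0.   85.3  62.8] F [ 0.2 -0.  -0.4] w 0.0853
 turn [  0.51 -50.     1.12]
 shift [-102.8   63.8  108.2]
67
flat dir -1
417.7211780560592 -221.54978724360797
```

Request:
apply_moves([
  [-20,13,0,0,0,2.1,1],
  [-20,13,0,0,-10,0,1],
  [0,13,0,0,-10,0,1],
  [0,13,0,0,-10,0,1],
  [0,11,0,0,-10,0,1],
  [0,0,0,0,-10,0,1],
  [0,0,0,0,0,0,1],
])

```text
time_s: 12.6
position: [0.5483, -0.2185, 0.2099]
tool_rot: [[0.64, -0.017, -0.768], [-0.007, -1.0, 0.016], [-0.768, -0.004, -0.64]]
ft_force: [-0.0, -0.5, -1.0]
grip_width: 0.0854
gripper_force: 0.0
```

Run:
```python
from h import *
R=tool(-1,-50); g=np.array([.418,-.222,.066])
to(g-.09*R[:,2],R,back=env.pinch_z)
```

```text
t 12.60 pt [ 0.5627 -0.2188  0.2218] q [-25.3  50.8  37.8 -26.7 135.8  53.8] F [-0.  -0.5 -1. ] w 0.0854
 turn [-0.13  0.21  0.21]
 shift [ 26.8   6.1 120.8]
```

Request:
apply_moves([
  [7,2,30,0,0,0,1],
  [7,2,30,0,0,0,1],
  [7,1,30,0,0,0,1],
  [6,1,30,0,0,0,1],
  [0,0,0,0,0,0,1],
])

```text
time_s: 13.22
position: [0.4721, -0.2229, 0.116]
tool_rot: [[0.644, -0.02, -0.765], [-0.011, -1.0, 0.016], [-0.765, -0.002, -0.644]]
ft_force: [0.5, 0.0, 0.8]
grip_width: 0.0854
gripper_force: 0.0
```

Run:
```python
from h import *
R=tool(-1,-50); g=np.array([.4175,-.222,.066])
to(g,R,back=env.pinch_z)
c=cam("side"); s=c['frame'][60:220,280:450]; cv2.imwrite('pics/c.png',cv2.resize(s,(600,565),interpolation=2)[...,::-1])
```

```text
t 13.22 pt [ 0.4864 -0.2232  0.1281] q [-28.3  47.7  61.  -22.8 116.   61.2] F [0.5 0.  0.8] w 0.0854
 turn [-0.17 -0.12 -0.01]
 shift [ 3.1  0.3 92.7]
```

View pics/c.png

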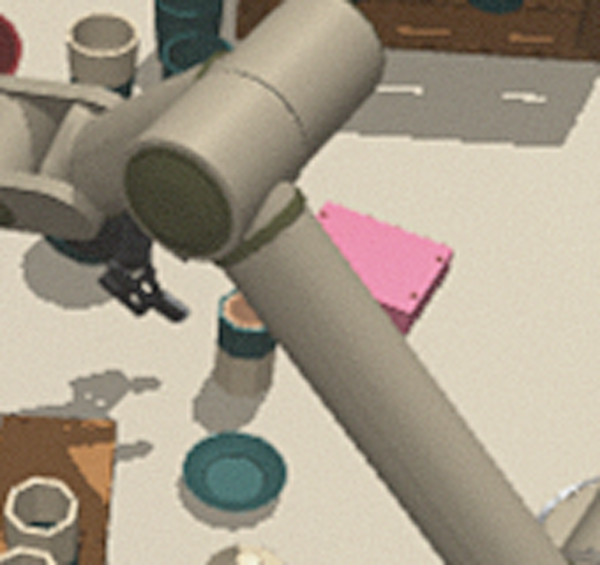

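The crop shows the tilted fingers at (150,290), pointing at the foot-up tumbler at (245,340), with a clear path. I approach and grip.

Request:
apply_moves([
  [1,0,18,0,0,0,1],
  [1,0,18,0,0,0,1],
  [1,0,18,0,0,0,1],
  [0,0,16,0,0,0,1],
  [0,0,12,0,0,0,1],
  [0,0,8,0,0,0,1],
  [0,0,0,0,0,0,1],
])

```text
time_s: 14.15
position: [0.4062, -0.2218, 0.0555]
tool_rot: [[0.643, -0.019, -0.766], [-0.012, -1.0, 0.015], [-0.766, 0.0, -0.643]]
ft_force: [0.7, 0.0, 0.5]
grip_width: 0.0857
gripper_force: 0.0
```

Request:
apply_moves([
  [0,0,0,0,0,0,0.8],
  [0,0,0,0,0,0,0.74],
  [0,0,0,0,0,0,0.6],
  [0,0,0,0,0,0,0.5],
  [0,0,0,0,0,0,0.5],
  [0,0,0,0,0,0,0.5],
], grip_force=40)

```text
time_s: 14.9
position: [0.4065, -0.2217, 0.0558]
tool_rot: [[0.644, -0.019, -0.765], [-0.012, -1.0, 0.014], [-0.765, 0.0, -0.644]]
ft_force: [4.4, 2.1, 5.7]
grip_width: 0.0634
gripper_force: 42.8
```

Run:
```python
from h import *
to([.4175,-.222,.066],tool(-1,-50),back=env.pinch_z)
```

```text
t 14.90 pt [ 0.4209 -0.222   0.0678] q [-31.   47.   75.5 -23.  102.4  64.5] F [4.4 2.1 5.7] w 0.0634
 turn [-0.04 -0.06 -0.07]
 shift [-0.8  0.1  3.7]
```

Request:
apply_moves([
  [-4,0,-3.4,0,0,0,0.5],
  [-12,0,-10,0,0,0,0.5],
  [-20,0,-17,0,0,0,0.5],
  [-20,0,-17,0,0,0,0.5],
  [-8,0,-6,0,0,0,0.5],
  [0,0,0,0,4,0,0.5],
  [0,0,0,0,8,0,0.5],
  [0,0,0,0,8,0,0.5],
  [0,0,0,0,8,0,0.5],
  [0,0,0,0,8,0,0.5],
  [0,0,0,0,8,0,0.5],
  [0,0,0,0,8,0,0.5],
])

```text
time_s: 16.4
position: [0.4054, -0.2215, 0.1388]
tool_rot: [[0.999, -0.019, 0.039], [-0.019, -1.0, -0.001], [0.039, 0.0, -0.999]]
ft_force: [0.4, 0.3, -2.4]
grip_width: 0.0635
gripper_force: 44.3
```

Request:
apply_moves([
  [0,0,0,0,8,0,0.5],
  [0,0,0,0,8,0,0.5],
  [0,0,0,0,8,0,0.5],
  [0,0,0,0,8,0,0.5],
  [0,0,0,0,6,0,0.5],
  [0,0,0,0,0,0,0.5],
  [0,0,0,0,0,0,0.5],
])

```text
time_s: 17.27
position: [0.4061, -0.2214, 0.1386]
tool_rot: [[0.775, -0.017, 0.632], [-0.015, -1.0, -0.009], [0.632, -0.002, -0.775]]
ft_force: [0.4, -1.0, -2.1]
grip_width: 0.0634
gripper_force: 44.5
```

Run:
```python
from h import *
to([.43,-.23,.034],tool(-1,40),back=env.pinch_z)
c=cam("side"); s=c['frame'][60:220,280:450]; cv2.imwrite('pics/d.png',cv2.resize(s,(600,565),interpolation=2)[...,::-1])
```

```text
t 17.27 pt [ 0.3942 -0.2212  0.1531] q [-63.   13.  120.3  57.1  41.8 -14.6] F [ 0.4 -1.  -2.1] w 0.0634
 turn [-0.11  0.79 -0.06]
 shift [-47.5   8.4 115. ]
```

View pics/d.png

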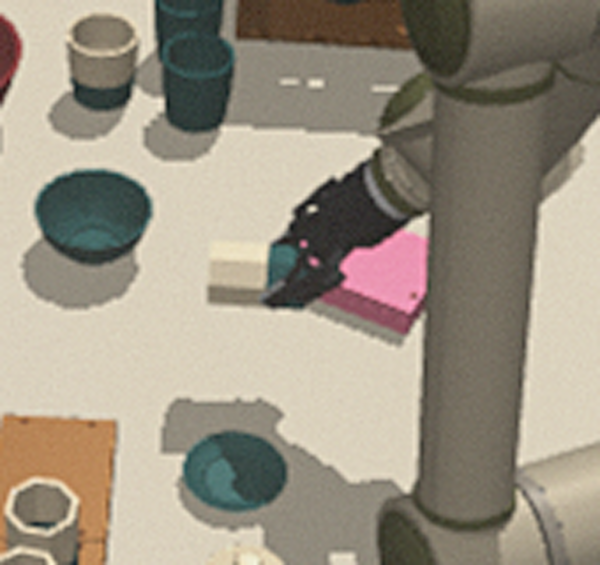

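The crop shows the tumbler held level in the air, cream mouth end at (235,265) pointing away from the robot, teal foot toward the gripper. I lower it to the table.

Request:
apply_moves([
  [-9,0,22,0,0.8,0,0.5],
  [-9,0,22,0,0,0,0.5],
  [-9,0,22,0,0,0,0.5],
  [-9,0,22,0,0,0,0.5],
  [-7,0,16,0,0,0,0.5],
  [0,0,0,0,0,0,0.5],
])

```text
time_s: 18.08
position: [0.4405, -0.2212, 0.0305]
tool_rot: [[0.765, -0.015, 0.644], [-0.014, -1.0, -0.007], [0.644, -0.004, -0.765]]
ft_force: [-0.7, -0.6, -2.7]
grip_width: 0.0634
gripper_force: 45.0
```

Run:
```python
from h import *
to([.43,-.222,.035],tool(-1,40),back=env.pinch_z)
```

```text
t 18.07 pt [ 0.4284 -0.2211  0.0448] q [-58.1  31.2 124.1  89.5  32.9 -49.3] F [-0.7 -0.6 -2.7] w 0.0634
 turn [-0.23 -0.07 -0.04]
 shift [-5.1  1.   8.5]
```

Request:
apply_moves([
  [-2.6,0,3.1,0,0,0,0.5],
  [-1.9,0,2.3,0,0,0,0.5],
  [-0.6,0,0.8,0,0,0,0.5],
  [0,0,0,0,0,0,0.5],
])

```text
time_s: 18.58
position: [0.4399, -0.2217, 0.0233]
tool_rot: [[0.764, -0.017, 0.645], [-0.014, -1.0, -0.01], [0.645, -0.002, -0.765]]
ft_force: [0.1, 0.2, -2.3]
grip_width: 0.0635
gripper_force: 45.1
```

Request:
apply_moves([
  [-0.6,0,0.8,0,0,0,0.5],
  [-0.6,0,0.8,0,0,0,0.5],
  [0,0,0,0,0,0,0.5],
])

```text
time_s: 18.95
position: [0.4402, -0.2217, 0.0222]
tool_rot: [[0.763, -0.018, 0.646], [-0.014, -1.0, -0.01], [0.646, -0.001, -0.763]]
ft_force: [-6.6, 0.3, 14.7]
grip_width: 0.0632
gripper_force: 47.2
```

Request:
apply_moves([
  [0.4,0,-0.5,0,0,0,0.5],
  [0,0,0,0,0,0,0.78],
  [0,0,0,0,0,0,0.85],
  [0,0,0,0,0,0,1],
  [0,0,0,0,0,0,1],
  [0,0,0,0,0,0,1],
  [0,0,-10,0,0,0,1],
  [0,0,-25,0,0,0,1],
  [0,0,-30,0,0,0,1],
  [20,0,-30,0,0,0,1],
  [30,0,-30,0,0,0,1],
  [0,0,0,0,0,0,1],
], grip_force=30)

```text
time_s: 20.45
position: [0.3982, -0.2218, 0.1521]
tool_rot: [[0.763, -0.017, 0.646], [-0.011, -1.0, -0.014], [0.647, 0.004, -0.763]]
ft_force: [0.0, -0.1, -0.9]
grip_width: 0.0853
gripper_force: 0.0
```

Run:
```python
from h import *
to(back=env.pinch_z)
c=cam("side"); s=c['frame'][60:220,280:450]; cv2.imwrite('pics/e.png',cv2.resize(s,(600,565),interpolation=2)[...,::-1])
for c in (c,cam("top")):
  P=pts(c); m=(P[...,0]>.36)&(P[...,0]<.53)&(abs(P[...,1]+.222)<.05)&(P[...,2]>.045)&(P[...,2]<.08)
  k=rect(m)[:,0]; r=cv2.minAreaRect((rays(c,k,.06)[:,:2]*1000).astype(np.float32)); print(r, m.sum())
```

```text
t 20.45 pt [ 0.3861 -0.2216  0.1664] q [-65.   10.8 120.6  56.5  44.  -14.8] F [ 0.  -0.1 -0.9] w 0.0853
((442.93304443359375, -206.91696166992188), (67.2188491821289, 99.7412109375), 88.92391204833984) 319
((445.5773620605469, -220.6286163330078), (63.965328216552734, 100.17819213867188), 89.08716583251953) 804
```

View pics/e.png

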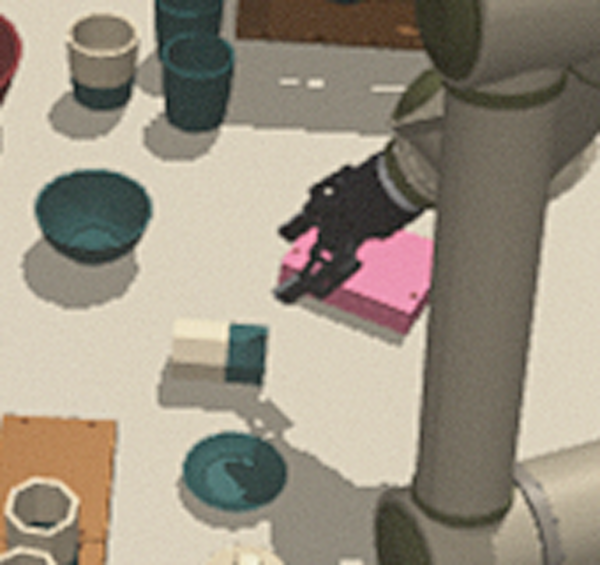

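The crop shows the tumbler lying still at (220,350), mouth away from the robot. Its centre is at (0.4455, -0.221) with yaw -1°. I tilt back and take it again.

Request:
apply_moves([
  [20,0,-23,0,0,0,1],
  [20,0,-23,0,0,0,1],
  [20,0,15,0,-10,0,1],
  [20,0,15,0,-10,0,1],
  [20,0,10,0,-10,0,1],
  [20,0,0,0,-10,0,1],
  [20,0,0,0,-10,0,1],
  [0,0,0,0,-10,0,1],
  [0,0,0,0,-10,0,1],
  [0,0,0,0,-10,0,1],
  [0,0,0,0,-10,0,1],
  [0,0,0,0,0,0,1],
])

```text
time_s: 22.05
position: [0.5018, -0.2206, 0.2084]
tool_rot: [[0.682, -0.007, -0.732], [0.009, -1.0, 0.018], [-0.732, -0.019, -0.682]]
ft_force: [-0.0, 0.5, 0.3]
grip_width: 0.0853
gripper_force: 0.0
```

Run:
```python
from h import *
R=tool(-1,-50); g=np.array([.460,-.2215,.034])
to(g-.09*R[:,2],R,back=env.pinch_z)
```

```text
t 22.05 pt [ 0.5155 -0.221   0.2212] q [-27.4  44.3  50.3 -23.7 127.   55.4] F [-0.   0.5  0.3] w 0.0853
 turn [-0.26 -2.97  1.23]
 shift [103.7   4.1  78.3]
```

Request:
apply_moves([
  [26,1,20,0,-3,1.2,1],
  [26,1,20,0,0,0,1],
  [26,1,20,0,0,0,1],
  [22,1,14,0,0,0,1],
  [0,0,0,0,0,0,1],
])

```text
time_s: 22.68
position: [0.5108, -0.225, 0.0878]
tool_rot: [[0.646, -0.023, -0.763], [-0.015, -1.0, 0.017], [-0.763, 0.0, -0.646]]
ft_force: [0.1, -0.4, 0.1]
grip_width: 0.0856
gripper_force: 0.0
```

Run:
```python
from h import *
R=tool(-1,-50); g=np.array([.460,-.2215,.034])
to(g,R,back=env.pinch_z)
```

```text
t 22.68 pt [ 0.5251 -0.2253  0.0998] q [-27.1  52.9  53.9 -22.1 118.1  61.9] F [ 0.1 -0.4  0.1] w 0.0856
 turn [-0.23 -0.25 -0.22]
 shift [ 8.2 -2.4 92.3]
```

Request:
apply_moves([
  [4,-1.2,10,0,0,-0.2,1],
  [4,-1.2,20,0,0,0,1],
  [0,0,20,0,0,0,1],
  [0,0,18,0,0,0,1],
  [0,0,14,0,0,0,1],
  [0,0,9,0,0,0,1],
  [0,0,0,0,0,0,1],
])

```text
time_s: 23.55
position: [0.447, -0.2214, 0.0244]
tool_rot: [[0.648, -0.021, -0.762], [-0.013, -1.0, 0.016], [-0.762, -0.0, -0.648]]
ft_force: [0.5, 0.1, 0.2]
grip_width: 0.0856
gripper_force: 0.0
```

Request:
apply_moves([
  [0,0,0,0,0,0,0.8],
  [0,0,0,0,0,0,0.74],
  [0,0,0,0,0,0,0.6],
  [0,0,0,0,0,0,0.5],
  [0,0,0,0,0,0,0.5],
  [0,0,0,0,0,0,0.5],
], grip_force=40)

```text
time_s: 24.3
position: [0.4478, -0.2216, 0.0247]
tool_rot: [[0.648, -0.02, -0.761], [-0.014, -1.0, 0.015], [-0.761, 0.001, -0.648]]
ft_force: [4.6, 1.1, 5.3]
grip_width: 0.0634
gripper_force: 43.1
```

Run:
```python
from h import *
R=tool(-1,-50); g=np.array([.460,-.2215,.034])
to(g,R,back=env.pinch_z)
```

```text
t 24.30 pt [ 0.462  -0.2218  0.0368] q [-29.2  52.1  68.8 -21.7 104.1  65.4] F [4.6 1.1 5.3] w 0.0634
 turn [-0.09 -0.43 -0.13]
 shift [ 0.8 -0.3  3.4]
```

Request:
apply_moves([
  [-4,0,-3.4,0,0,0,0.5],
  [-12,0,-10,0,0,0,0.5],
  [-24,0,-20,0,0,0,0.5],
  [-24,0,-20,0,0,0,0.5],
  [-20,0,-18,0,0,0,0.5],
  [0,0,0,0,4,0,0.5],
  [0,0,0,0,8,0,0.5],
  [0,0,0,0,8,0,0.5],
  [0,0,0,0,8,0,0.5],
  [0,0,0,0,8,0,0.5],
  [0,0,0,0,8,0,0.5],
  [0,0,0,0,8,0,0.5],
])

```text
time_s: 25.8
position: [0.4469, -0.2213, 0.1354]
tool_rot: [[0.999, -0.02, 0.045], [-0.02, -1.0, -0.002], [0.045, 0.001, -0.999]]
ft_force: [0.8, 0.1, -2.3]
grip_width: 0.0637
gripper_force: 44.2
```

Request:
apply_moves([
  [0,0,0,0,8,0,0.5],
  [0,0,0,0,8,0,0.5],
  [0,0,0,0,8,0,0.5],
  [0,0,0,0,8,0,0.5],
  [0,0,0,0,6,0,0.5],
  [0,0,0,0,0,0,0.5],
  [0,0,0,0,0,0,0.5],
])

```text
time_s: 26.68
position: [0.4477, -0.2209, 0.1347]
tool_rot: [[0.772, -0.017, 0.636], [-0.015, -1.0, -0.009], [0.636, -0.002, -0.772]]
ft_force: [-0.2, 0.6, -2.3]
grip_width: 0.0631
gripper_force: 44.5
```

Run:
```python
from h import *
to([.599,-.030,.15],tool(-1,40.4),back=env.pinch_z)
```

```text
t 26.68 pt [ 0.4358 -0.2207  0.1491] q [-56.7  16.1 116.3  57.9  38.4  -9.9] F [-0.2  0.6 -2.3] w 0.0631
 turn [-0.1   0.94 -0.08]
 shift [ 123.7 -193.5  101.2]
```

Request:
apply_moves([
  [10,-12,0,0,0.5,0,0.5],
  [16,-22,8,0,0.4,0,0.5],
  [16,-27,15,0,0,0,0.5],
  [16,-27,15,0,0,0,0.5],
  [16,-27,15,0,0,0,0.5],
  [16,-27,15,0,0,0,0.5],
  [16,-25,15,0,0,0,0.5],
  [12,-18,12,0,0,0,0.5],
  [6,-8,6,0,0,0,0.5],
  [0,0,0,0,0,0,0.5],
  [0,0,0,0,0,0,0.5],
])

```text
time_s: 28.05
position: [0.6108, -0.0301, 0.1383]
tool_rot: [[0.761, -0.017, 0.649], [-0.015, -1.0, -0.009], [0.649, -0.003, -0.761]]
ft_force: [0.8, -0.2, -2.9]
grip_width: 0.0634
gripper_force: 44.6
```

Run:
```python
from h import *
to([.599,-.030,.1035],tool(-1,40.4),back=env.pinch_z)
c=cam("side"); s=c['frame'][130:270,220:390]; cv2.imwrite('pics/f.png',cv2.resize(s,(728,600),interpolation=2)[...,::-1])
```

```text
t 28.05 pt [ 0.5987 -0.0299  0.1525] q [-18.9  22.7 103.7  39.3  18.6  38.4] F [ 0.8 -0.2 -2.9] w 0.0634
 turn [-0.14 -0.05 -0.1 ]
 shift [-31.6   0.2  37.5]
```

View pics/f.png

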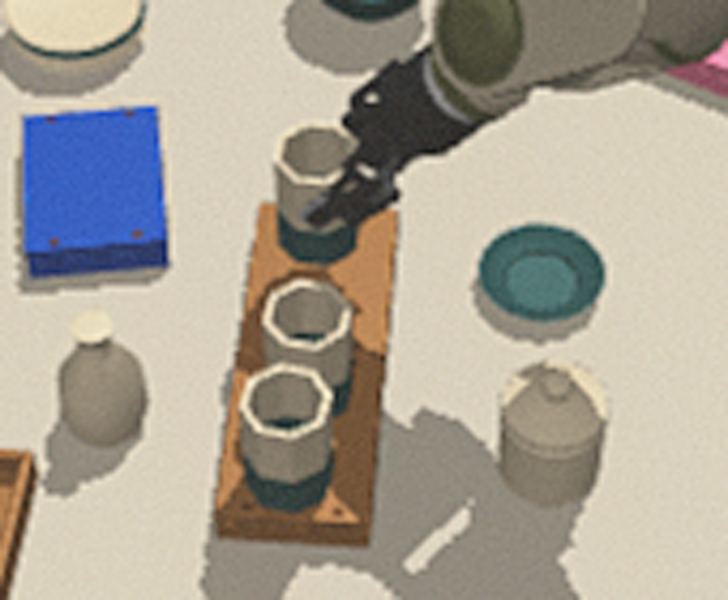

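The crop shows the tumbler upright (mouth up) over the loose riser at (315,200), and the two risers butted with no visible gap. Joint 5 is at 18.6°, close to its 10° limit, so I turn about the vertical first to gain margin before lowering.

Request:
apply_moves([
  [0,0,0,2.2,0,-2.5,0.5],
  [0,0,0,4.3,0,-5.1,0.5],
  [0,0,0,4.3,0,-5.1,0.5],
  [0,0,0,2.2,0,-2.5,0.5],
  [0,0,0,0,0,0,0.5],
])

```text
time_s: 28.72
position: [0.611, -0.0318, 0.1382]
tool_rot: [[0.72, 0.323, 0.614], [0.244, -0.946, 0.212], [0.65, -0.003, -0.76]]
ft_force: [-1.1, -0.4, -3.2]
grip_width: 0.0632
gripper_force: 44.6
```

Run:
```python
from h import *
T=telemetry.observe()["tool_rot"]; y=np.degrees(np.arctan2(T[1,2],T[0,2])); print("yaw",y,"tilt",np.degrees(np.arccos(-T[2,2])), "roll",T[2,1])
a=np.radians(y); to(np.array([.6037,-.030,.1035])-.0048*np.array([np.cos(a),np.sin(a),0]),tool(y,40.4),back=env.pinch_z)
```

```text
yaw 19.02255605244001 tilt 40.51120453463624 roll -0.0026858331652803067
t 28.73 pt [ 0.5995 -0.0357  0.1524] q [-25.6  24.  101.2  52.2  35.2   6.9] F [-1.1 -0.4 -3.2] w 0.0632
 turn [-0.   -0.11 -0.24]
 shift [-31.   -3.9  37.8]
```

Request:
apply_moves([
  [-5,-2,6,0,0,0,0.5],
  [-8,-2,10,0,0,0,0.5],
  [-8,0,10,0,0,0,0.5],
  [-5,0,6,0,0,0,0.5],
  [-2.6,0,3,0,0,0,0.5],
  [0,0,0,0,0,0,0.5],
])

```text
time_s: 29.48
position: [0.6105, -0.0264, 0.0927]
tool_rot: [[0.72, 0.325, 0.613], [0.245, -0.946, 0.213], [0.649, -0.003, -0.761]]
ft_force: [0.9, -0.6, -2.2]
grip_width: 0.0636
gripper_force: 44.6
```

Request:
apply_moves([
  [-1.3,0,1.5,0,0,0,0.5],
  [-0.6,0,0.8,0,0,0,0.5],
  [0,0,0,0,0,0,0.5],
])

```text
time_s: 29.85
position: [0.6106, -0.0264, 0.0899]
tool_rot: [[0.72, 0.325, 0.614], [0.245, -0.946, 0.213], [0.65, -0.003, -0.76]]
ft_force: [0.6, 0.3, -2.6]
grip_width: 0.0637
gripper_force: 44.6
```

Run:
```python
from h import *
T=telemetry.observe()["tool_rot"]; y=np.degrees(np.arctan2(T[1,2],T[0,2])); print("yaw",y,"tilt",np.degrees(np.arccos(-T[2,2])), "roll",T[2,1])
a=np.radians(y); to(np.array([.6037,-.030,.1025])-.0048*np.array([np.cos(a),np.sin(a),0]),tool(y,40.4),back=env.pinch_z)
```

```text
yaw 19.16909210589858 tilt 40.50526778252088 roll -0.0029299953060964775
t 29.85 pt [ 0.5992 -0.0304  0.1042] q [-25.   28.8 104.3  62.4  30.7  -4.9] F [ 0.6  0.3 -2.6] w 0.0637
 turn [-0.   -0.11 -0.26]
 shift [-1.3  1.1  1. ]
```

Request:
apply_moves([
  [-0.6,0,0.8,0,0,0,0.5],
  [-0.5,0,0.6,0,0,0,0.5],
  [0,0,0,0,0,0,0.5],
])

```text
time_s: 30.22
position: [0.611, -0.0264, 0.0891]
tool_rot: [[0.719, 0.325, 0.615], [0.245, -0.946, 0.213], [0.651, -0.003, -0.759]]
ft_force: [-3.0, -1.3, 7.0]
grip_width: 0.0631
gripper_force: 45.4
```

Request:
apply_moves([
  [-0.4,0,0.5,0,0,0,0.5],
  [0,0,0,0,0,0,0.5],
])

```text
time_s: 30.48
position: [0.6111, -0.0264, 0.0891]
tool_rot: [[0.718, 0.325, 0.616], [0.245, -0.946, 0.213], [0.651, -0.002, -0.759]]
ft_force: [-6.5, -0.3, 13.1]
grip_width: 0.0634
gripper_force: 46.0
```

Request:
apply_moves([
  [0.5,0,-0.6,0,0,0,0.5],
  [0,0,0,0,0,0,0.74],
  [0,0,0,0,0,0,0.78],
  [0,0,0,0,0,0,0.9],
  [0,0,0,0,0,0,1],
  [0,0,0,0,0,0,1],
  [0,0,0,0,0,0,1],
  [0,0,-6,0,0,0,1],
  [0,0,-15,0,0,0,1],
  [0,0,-25,0,0,0,1],
  [0,0,-30,0,0,0,1],
  [0,0,-30,0,0,0,1],
], grip_force=30)

```text
time_s: 31.98
position: [0.5445, -0.0493, 0.1701]
tool_rot: [[0.72, 0.325, 0.614], [0.246, -0.946, 0.213], [0.649, -0.002, -0.76]]
ft_force: [0.4, 0.1, 0.1]
grip_width: 0.0853
gripper_force: 0.0
```

Request:
apply_moves([
  [0,0,-35,0,0,0,1],
  [0,0,-35,0,0,0,1],
  [20,0,-30,0,0,0,1],
  [0,0,0,0,0,0,1],
])

```text
time_s: 32.48
position: [0.4984, -0.0661, 0.2608]
tool_rot: [[0.717, 0.324, 0.617], [0.247, -0.946, 0.21], [0.652, 0.002, -0.759]]
ft_force: [0.9, -0.3, 0.4]
grip_width: 0.0857
gripper_force: 0.0
```

Run:
```python
from h import *
to()
c=cam("top");P=pts(c)
m=(P[...,2]>.12)&(P[...,2]<.145)&(abs(P[...,0]-.603)<.05)&(abs(P[...,1]+.03)<.05)
k=rect(m)[:,0]; print("tumbler rim",cv2.minEnclosingCircle((rays(c,k,.136)[:,:2]*1000).astype(np.float32)),m.sum())
d=cam("side")
a=cv2.resize(c['frame'][150:290,230:440],(750,500),interpolation=2); b=cv2.resize(d['frame'][140:270,220:390],(388,297),interpolation=2)
cv2.imwrite('pics/g.png',cv2.resize(np.vstack([cv2.resize(c['frame'][150:220,230:400],(728,300),interpolation=2),cv2.resize(d['frame'][140:270,150:465],(728,300),interpolation=2)]),None,fx=1,fy=1)[...,::-1])
# loose riser from its far corners
H=cv2.cvtColor(c["frame"],cv2.COLOR_RGB2HSV); v,u=np.mgrid[:400,:640]; W=rays(c,np.stack([u,v],-1).reshape(-1,2),.036).reshape(400,640,3)
b=(H[...,0]<18)&(H[...,1]>70)&(W[...,0]>.5)&(W[...,0]<.7)&(W[...,1]<.23)&(W[...,1]>-.15)
r=cv2.minAreaRect((W[b][:,:2]*1000).astype(np.float32)); print("both",r)
```

```text
t 32.48 pt [ 0.4984 -0.0661  0.2608] q [-38.5   4.4 104.2  42.1  54.8  12.6] F [ 0.9 -0.3  0.4] w 0.0857
tumbler rim ((604.16845703125, -29.831707000732422), 34.3683967590332) 176
both ((600.153076171875, 51.73286437988281), (126.22686767578125, 322.42486572265625), 1.991922378540039)
```

View pics/g.png

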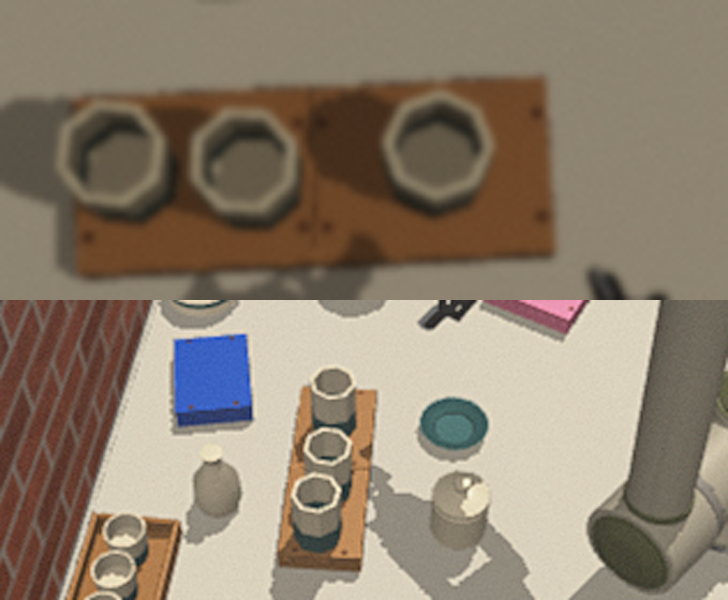

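The picture shows both risers in line, with only a seam at (312,170). The tumbler stands mouth up in the middle of the moved riser, and nothing else has moved. I hand the job in.

```bash
python3 -c "
from rig import env
print(env.close_job())"
```

```text
the job is handed in; nothing more can be done
None
```

The job is handed in: the loose riser is butted flush and in line against the fixed one, and the tumbler stands mouth up within a few millimetres of its middle, after about 32 s of the 69 s allowed.

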